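Set the rotary specimen stage to the long scale line and start the tester

ROBOT

A 6-joint arm with a two-finger parallel gripper is mounted at the origin on the work surface. World frame = base frame: x ahead of the robot, y to its left, z up, the work surface at z = 0. Lengths are in mm, angles in degrees, forces in N, time in s.
With the tool pointing down it reaches from about 300 to 850 mm from the base axis. Payload 4.2 kg.
Tool frame: the origin (TCP) lies between the finger pads; the fingertips stand 22 mm ahead of it and the grasp point (between the pads) lies 3 mm ahead of it (env.finger_overhang is the distance from the TCP to the fingertips, in mm); z points along the fingers, y is the line along which they close (so a half turn about z gives the same grasp; the last joint's range is limited). The gripper opens to 91 mm and grips with 3 to 60 N. Pads are 32 mm wide; open, the fingers measure 118 mm over their backs; the gripper's body (76 mm by 178 mm) begins 60 mm behind the grasp point.
Start: joints at [75.974, 18.312, 89.639, -0, 72.044, -1.146], TCP at [128.175, 560.546, 235.976] pointing down, gripper open.
Joint ranges: [-177.97, 177.97], [-48.28, 115.42], [12.27, 149.76], [-77.06, 257.06], [2.81, 150.46], [-146.56, 146.56]. Speed limits (degrees/s): [147.25, 147.25, 180, 180, 180, 180].

INTERFACE

Orientations are given as [roll, pitch, yaw] about the fixed x, y, z axes, in that order (R = Rz(yaw) Ry(pitch) Rx(roll)).
In Python, from workcell import state, cams, ticket, look_for, outline_of, env gives the robot as it stands.
- The arm moves only by the tool servo_tool, never from a script. Its argument "steps" is a list of rows, each a list of 3 entries, a list of its own where there are three numbers: the closure in counts, from 0 (fully open) to 255 (shut), then the shift along the tool's x, y, z in mm, then the turn, a rotation vector about the tool's x, y, z in rad. A call has exactly 10 rows; each row shifts and turns the commanded pose from where the row before left it, along the tool's axes as they then stand; what a row does not reach is not made up. A row lasts 1/10 s, in which the tool goes at most 50 mm and 8.59 degrees, less where a joint would pass 70% of its speed; a pose out of reach is approached as far as the arm can. A call with a gripper value outside its range is refused whole. The fingers move at their own pace and stop on an object; "squeeze" is the grip in N (left out, the last holds). Time passes only in rows, so rows that do not move let the fingers close, or fill a call up. It gives the time, the measured TCP pose, the force, the opening and the grip force at its end, in the units of the state.
- state(): the state, without advancing time (a new reading comes with each control period).
- cams.grab_frame(name): name is "scene" or "top" or "wrist"; returns a dict with "color" (480x640x3 uint8, red, green, blue), "z_map" (480x640 float32, mm along the optical axis (not along the pixel's ray), 0 where there is no reading), "fovy" (degrees; the focal length in pixels is half the picture's height over the tangent of half this angle, whatever the lens; pixels are square), "cx", "cy" (the principal point, pixels), "k1" (the pictures are not rectified: a ray, as slopes to the right and down, at radius r is drawn at 1 + k1 r^2 times it, then the intrinsics apply), "eye" and "rotation" of the camera in the world; the wrist camera has in their place "tool_from_camera" (4x4, takes a point from camera to tool coordinates, whose origin is the TCP and whose axes are the flange's). Camera axes: x right, y up, looking along -z (the intrinsics and any distortion apply to the point x, -y, -z); pixel columns grow to the right and rows downward; lengths in mm; the calibration is good to about 2 mm. A picture is of the moment at which its call begins: read the wrist's pose just before it.
- ticket.job_done(): hands the job in; it is judged then, once.
Trained networks look in a picture, given as the dict that the camera call returned (one of the last four; its "shot" number tells which), for a name from the list of things; names that differ only in an ending like _2 or _b are one class to them, and where a whole thing is asked for, a point or a joint stands for the part that bears it (a point fixed in the world has none). Each returns a list of dicts, best first, with "confidence" (0 to 1); they miss things now and then, are a little off and sometimes report something else, mostly with a low value. They report only what shows in the picture. A call takes as long as a camera call.
- look_for(picture, thing): "at" ([column, row] in pixels, amid what is visible of it).
- outline_of(picture, thing): "pixels" (480x640 bool, what is visible of it) and "at" ([column, row] in pixels, amid what is visible of it).
The state is a dict: "time_s": time; "qpos": joint angles; "qvel": joint speeds; "effort": joint torques, N m; "ee_pos": TCP position; "ee_rot": TCP orientation; "force": force on the tool from outside, world axes, zero at the start; "torque": the same for the moment, N m; "gripper_width": finger opening in mm; "gripper_force": force on a finger pad.
Only numpy, scipy, OpenCV 4.12 (cv2) and the standard library are available. Lean on these libraries where they do the work, as an engineer would, in place of code of your own. Each camera call takes 0.05 s, during which the arm holds its last target. There are 200 camera calls.

TASK

With a fingertip, push the finger knob of the tester's steel dial round, without gripping or forcing it, until the index mark on the dial lines up with the one long line of the scale ring. Only then press the start button down fully and let it spring back. Leave the weights and everything else on the bench undisturbed.

Things in the scene. Friction and masses are not known exactly. Their poses are not given: they have to be found in the camera images.
- dial_axis (a point): The tester is a white flat box, 190 x 310 mm and 30 mm high on the table, fixed; a round steel dial lies in its middle inside an aluminium scale ring (outer diameter 172 mm). This point is on the dial's upright turning axis, at the height of the dial's top face (38 mm above the table). Its y axis runs along the box's long side, away from the start button.
- dial (a joint): Angle of the steel dial (diameter 121 mm) in rad, growing anticlockwise seen from above. It turns freely both ways (stops only at -6.28 and 6.28), takes about 2 N sideways on its knob to turn and stays where it is left.
- dial_mark (a point): Outer end of the dial's only line, the index mark: a black radial line 3 mm wide from near the hub to the dial's edge. The point is at the edge, 62 mm from the axis, on the top face.
- dial_knob (a point): Centre of the top of the dial's black finger knob, an upright fixed stud 17 mm in diameter and 37 mm high (its top 75 mm above the table), 44 mm from the axis and straight opposite the index mark. It goes round with the dial; it is to be pushed from the side. In the middle of the dial is a low hub, 28 mm in diameter and 4 mm high.
- target_line (a point): Inner end of the one long line of the scale ring (black, 3 mm wide, 22 mm long, right across the ring; the other 23 lines, 15 degrees apart, are 6 mm long and 1.5 mm wide). The point is 62 mm from the dial's axis, 38 mm above the table. The ring is fixed; the long line may face any of a wide range of directions.
- start_top (a point): Centre of the top of the start button: a black round push button 30 mm in diameter in a round grey housing on the tester's box, beyond one end of the scale ring (at -25 mm along x and -122 mm along y in the frame of dial_axis). Its top is 52 mm above the table. Pressed straight down; fully down (6 mm) takes 5 N, and it springs back.
- start (a joint): Travel of the start button in m: 0 up, 0.006 fully down.
- weight_small: Loose brass knobbed weight standing on the tester's box, 22 mm in diameter, 32 mm high; origin at the centre of its underside. Bystander.
- weight_mid: Loose brass knobbed weight standing on the tester's box, 26 mm in diameter, 38 mm high; origin at the centre of its underside. Bystander.
- weight_big: Loose brass knobbed weight standing on the tester's box, 32 mm in diameter, 45 mm high; origin at the centre of its underside. Bystander.
- reagent_bottle: Loose brown glass bottle with blue cap, 52 mm in diameter, 115 mm high, standing beyond the tester; origin at the centre of its underside. Bystander.
- glass_jar: Loose clear glass jar, 60 mm in diameter, 75 mm high, standing beyond the tester; origin at the centre of its underside. Bystander.
- applicator: Loose steel bar 22 x 75 mm, 22 mm high, with a black ball on top (42 mm high in all), on the robot's side of the tester; origin at the centre of its underside. Bystander.
- spatula: Loose flat spatula 160 mm long, black handle, lying on the table off the tester's end away from the button; origin on its underside. Bystander.

How it is judged (in metres and radians):
On the way, in this order (a step that is already met when the one before it is completed fails the run):
1. the dial's index mark stands still in line with the long scale line (horizontal distance between dial_mark and target_line below 0.0035 m and velocity of joint dial between -0.05 and 0.05 rad/s), for 0.3 s.
2. the start button is pressed down with the mark in line (value of joint start above 0.0045 m and horizontal distance between dial_mark and target_line below 0.0035 m), for 0.05 s.
At the end, for the whole second after the job is handed in: The dial is at rest with the outer end of its index mark within 3.5 mm of the inner end of the long scale line, and the start button, pressed at least 4.5 mm after that was so, is up again (within 1.5 mm) (all of step 1 and value of joint start below 0.0015 m); the robot touches nothing.
It fails at once if the start button is pressed (over 2.5 mm) while the index mark is off the long line (value of joint start above 0.0025 m and horizontal distance between dial_mark and target_line above 0.0035 m).
It fails at once if the dial is gripped or forced (fingers bear on it with over 18 N) (contact force between the fingers and dial above 18 N).
It fails at once if a bystander is moved by over 15 mm, lifted or knocked over (distance of any of weight_small, weight_mid, weight_big, reagent_bottle, glass_jar, applicator, spatula from where it was at the start of the episode above 0.015 m or angle between any of weight_small, weight_mid, weight_big, reagent_bottle, glass_jar, applicator, spatula's own z axis and vertical above 0.5 rad).
It also fails if it takes over 48 s, if anything falls off the work surface, if the arm or the gripper's body presses on something with over 40 N, if the wrist force passes 120 N, or if a joint passes its speed limit or range.

## Working session

There is one attempt and no reset: what is moved stays moved. The work goes in short steps, Python scripts to look and compute and a tool call to move; the robot and the scene stay as the last step left them, time stands still between calls to the robot, and variables do not carry over. Pictures are saved under pics/ and viewed, at most 10 in all, crops included, and the job is handed in when it is done.

Besides the shell and the picture viewer there is one more tool, called after "Request:" as name(argument=value, ...), one argument or row to a line, values as JSON. servo_tool: Moves the arm, as the interface text tells. Its arguments: {"type":"object","properties":{"steps":{"type":"array","items":{"type":"array"}},"squeeze":{"type":"number"}},"required":["steps"]}

```bash
mkdir -p pics; cat > h.py <<'E'
import numpy as np, cv2
from workcell import state, cams, ticket, look_for, outline_of, env
from scipy.spatial.transform import Rotation as R
def pose(p,s=None):
    if 'eye' in p: return np.array(p['rotation'],float).reshape(3,3),np.array(p['eye'],float)
    T=np.array(p['tool_from_camera'],float); A=R.from_euler('xyz',s['ee_rot'],degrees=True).as_matrix()
    return A@T[:3,:3], A@T[:3,3]+np.array(s['ee_pos'])
def K(p):
    f=240/np.tan(np.radians(p['fovy'])/2); return np.array([[f,0,p['cx']],[0,f,p['cy']],[0,0,1.]])
def ray(p,uv,s=None):
    q=cv2.undistortPoints(np.array(uv,float).reshape(-1,1,2),K(p),np.array([p['k1'],0,0,0,0.]))[:,0]
    Rm,e=pose(p,s); d=np.c_[q[:,0],-q[:,1],-np.ones(len(q))]@Rm.T; return e,d
def onz(p,uv,z,s=None):
    e,d=ray(p,uv,s); return e+d*((z-e[2])/d[:,2])[:,None]
def proj(p,X,s=None):
    Rm,e=pose(p,s); c=(np.array(X,float).reshape(-1,3)-e)@Rm; x=np.c_[c[:,0],-c[:,1]]/-c[:,2:3]
    x=x*(1+p['k1']*(x**2).sum(1))[:,None]; k=K(p); return x*k[0,0]+k[:2,2]
def save(n,im): cv2.imwrite('pics/'+n,cv2.cvtColor(im,cv2.COLOR_RGB2BGR))
def rectify(p,c,half,z,s=None,n=600):
    g=np.linspace(-half,half,n); X,Y=np.meshgrid(g,-g)
    u=proj(p,np.c_[X.ravel()+c[0],Y.ravel()+c[1],np.full(X.size,z)],s).astype(np.float32).reshape(n,n,2)
    return cv2.remap(p['color'],u,None,cv2.INTER_LINEAR)
E
python3 - <<'E'
from h import *
s=state(); print(s['time_s'],s['ee_pos'],s['ee_rot'],env.finger_overhang)
for n in('top','wrist','scene'):
    p=cams.grab_frame(n); save(n+'0.png',p['color'])
    for t,z in dict(dial=38,dial_knob=75,dial_mark=38,target_line=38,start_top=52,weight_small=48,weight_mid=50,weight_big=52,applicator=20,reagent_bottle=60,glass_jar=40,spatula=5).items():
        try: r=look_for(p,t)
        except Exception as e: print(t,e);continue
        for k in r[:2]: print(n,t,round(k['confidence'],2),np.round(k['at']),onz(p,k['at'],z,s).round())
E
```

```text
0.0 [128.0617581  560.07816411 235.14884468] [-1.79900708e+02  2.45448793e-04  1.67122112e+02] 22.0Traceback (most recent call last):
  File "<stdin>", line 8, in <module>
  File "h.py", line 14, in onz
    e,d=ray(p,uv,s); return e+d*((z-e[2])/d[:,2])[:,None]
        ~~~^^^^^^^^
  File "h.py", line 12, in ray
    Rm,e=pose(p,s); d=np.c_[q[:,0],-q[:,1],-np.ones(len(q))]@Rm.T; return e,d
         ~~~~^^^^^
  File "h.py", line 5, in pose
    if 'eye' in p: return np.array(p['rotation'],float).reshape(3,3),np.array(p['eye'],float)
                          ~~~~~~~~~~~~~~~~~~~~~~~~~~~~~~~~~~~~~^^^^^
ValueError: cannot reshape array of size 3 into shape (3,3)
```

```bash
sed -i "s/np.array(p\['rotation'\],float).reshape(3,3)/R.from_euler('xyz',p['rotation'],degrees=True).as_matrix()/" h.py
python3 - <<'E'
from h import *
s=state()
for n in('top','wrist','scene'):
    p=cams.grab_frame(n); save(n+'0.png',p['color']); print(p.get('rotation'),p.get('eye'))
    for t,z in dict(dial=38,dial_knob=75,dial_mark=38,start_top=52,weight_small=48,weight_mid=50,weight_big=52,applicator=20,reagent_bottle=60,glass_jar=40,spatula=5).items():
        try: r=look_for(p,t)
        except Exception as e: print(t,e);continue
        for k in r[:2]: print(n,t,round(k['confidence'],2),np.round(k['at']),onz(p,k['at'],z,s).round())
E
```

```text
[  6.93811159   0.44268002 -88.48279432] [492.93706175  84.17580997 797.28762631]
top dial 0.56 [428. 242.] [[592. -51.  38.]]
top dial_knob 0.63 [428. 240.] [[589. -44.  75.]]
top dial_mark 0.6 [427. 243.] [[590. -50.  38.]]
top dial_mark 0.38 [424. 247.] [[585. -46.  38.]]
top start_top 0.61 [511. 279.] [[ 543. -161.   52.]]
top weight_small 0.53 [524. 224.] [[ 618. -182.   48.]]
top weight_mid 0.67 [321. 268.] [[553.  91.  50.]]
top weight_big 0.73 [340. 186.] [[662.  69.  52.]]
top applicator 0.71 [383. 349.] [[448.   5.  20.]]
top reagent_bottle 0.81 [413. 117.] [[758. -28.  60.]]
top glass_jar 0.96 [501. 150.] [[ 723. -154.   40.]]
top spatula 0.86 [262. 171.] [[691. 179.   5.]]
None None
[44.71089813 -0.19257129 43.79782949] [ 931.59259856 -260.18333812  576.59175276]
scene dial 0.78 [240. 320.] [[593. -49.  38.]]
scene dial 0.31 [353. 394.] [[762. -27.  38.]]
scene dial_knob 0.77 [237. 321.] [[615. -67.  75.]]
scene dial_knob 0.22 [350. 395.] [[771. -46.  75.]]
scene dial_mark 0.61 [235. 323.] [[591. -57.  38.]]
scene start_top 0.57 [137. 349.] [[ 547. -164.   52.]]
scene weight_small 0.68 [208. 251.] [[478.  -8.  48.]]
scene weight_mid 0.63 [297. 244.] [[559.  85.  50.]]
scene weight_mid 0.52 [249. 362.] [[653. -85.  50.]]
scene weight_big 0.77 [345. 292.] [[665.  67.  52.]]
scene applicator 0.55 [208. 249.] [[450.   6.  20.]]
scene reagent_bottle 0.93 [351. 390.] [[764. -34.  60.]]
scene glass_jar 0.82 [238. 451.] [[ 718. -157.   40.]]
scene spatula 0.57 [411. 281.] [[695. 176.   5.]]
```

View pics/top0.png

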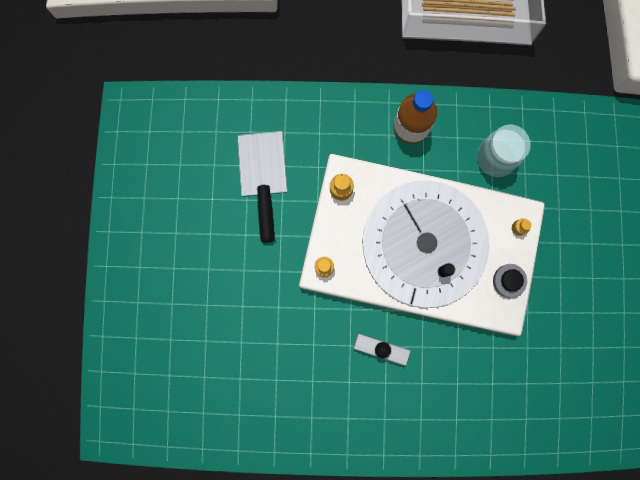

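View pics/wrist0.png

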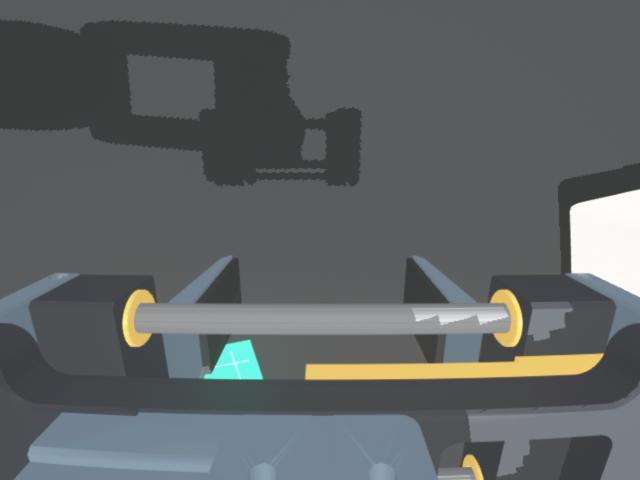

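```bash
python3 - <<'E'
from h import *
p=cams.grab_frame('top'); im=rectify(p,(590,-50),95,38); save('rect.png',im)
E
```

```text
(no output)
```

View pics/rect.png

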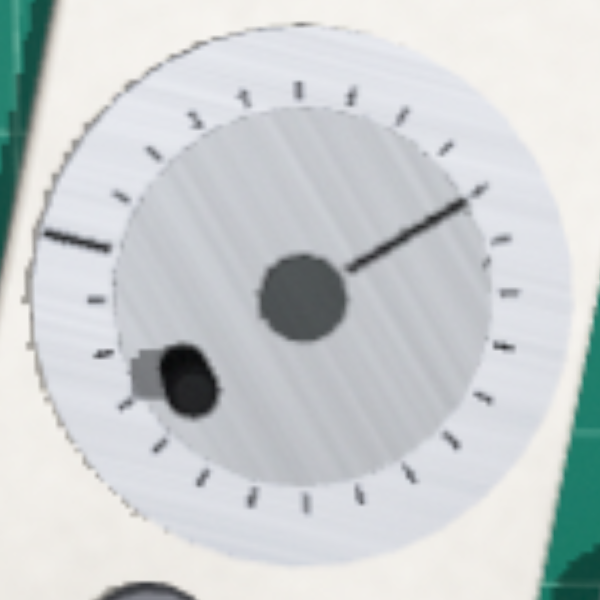

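Top view: dial centre (428,243), mark end (406,206), long line (412,297), knob (447,270), button (511,281). The rectified view gives these values:

| Item | Value |
|---|---|
| Axis | about (591, -49) |
| Mark | about 29.8° |
| Long line | about 166.1° |
| Turn needed | about +136° |

The wrist view shows nothing useful yet.

```bash
cat > plan.py <<'E'
import sys
from h import *
# plan.py x y z yaw n : straight rows to a tool-down pose
x,y,z,yaw,n=map(float,sys.argv[1:6]); n=int(n); s=state(); P=np.array(s['ee_pos']); A=R.from_euler('xyz',s['ee_rot'],degrees=True)
B=R.from_euler('xyz',[180,0,yaw],degrees=True); rv=(A.inv()*B).as_rotvec()/n; D=(np.array([x,y,z])-P)/n; C=A
for i in range(n):
    print([255,list(map(float,C.inv().apply(D).round(1))),list(map(float,rv.round(3)))],end=',\n' if i%10==9 else ','); C=C*R.from_rotvec(rv.round(3))
print(s['force'].round(1) if hasattr(s['force'],'round') else s['force'])
E
python3 plan.py 535 -39 180 30 20
```

```text
[255, [-26.5, -24.7, 2.8], [0.0, -0.0, 0.12]],[255, [-29.3, -21.3, 2.8], [0.0, -0.0, 0.12]],[255, [-31.6, -17.7, 2.8], [0.0, -0.0, 0.12]],[255, [-33.5, -13.8, 2.8], [0.0, -0.0, 0.12]],[255, [-34.9, -9.7, 2.8], [0.0, -0.0, 0.12]],[255, [-35.8, -5.4, 2.8], [0.0, -0.0, 0.12]],[255, [-36.2, -1.1, 2.8], [0.0, -0.0, 0.12]],[255, [-36.1, 3.3, 2.8], [0.0, -0.0, 0.12]],[255, [-35.4, 7.6, 2.8], [0.0, -0.0, 0.12]],[255, [-34.3, 11.7, 2.8], [0.0, -0.0, 0.12]],
[255, [-32.6, 15.8, 2.8], [0.0, -0.0, 0.12]],[255, [-30.5, 19.6, 2.8], [0.0, -0.0, 0.12]],[255, [-27.9, 23.1, 2.8], [0.0, -0.0, 0.12]],[255, [-25.0, 26.2, 2.8], [0.0, -0.0, 0.12]],[255, [-21.7, 29.0, 2.8], [0.0, -0.0, 0.12]],[255, [-18.0, 31.4, 2.8], [0.0, -0.0, 0.12]],[255, [-14.1, 33.4, 2.8], [0.0, -0.0, 0.12]],[255, [-10.0, 34.8, 2.8], [0.0, -0.0, 0.12]],[255, [-5.8, 35.8, 2.8], [0.0, -0.0, 0.12]],[255, [-1.5, 36.2, 2.8], [0.0, -0.0, 0.12]],
[ 0.2  0.4 -0.2]
```

Request:
servo_tool(
  steps=[
    [255,[-26.5,-24.7,2.8],[0,0,0.12]],
    [255,[-29.3,-21.3,2.8],[0,0,0.12]],
    [255,[-31.6,-17.7,2.8],[0,0,0.12]],
    [255,[-33.5,-13.8,2.8],[0,0,0.12]],
    [255,[-34.9,-9.7,2.8],[0,0,0.12]],
    [255,[-35.8,-5.4,2.8],[0,0,0.12]],
    [255,[-36.2,-1.1,2.8],[0,0,0.12]],
    [255,[-36.1,3.3,2.8],[0,0,0.12]],
    [255,[-35.4,7.6,2.8],[0,0,0.12]],
    [255,[-34.3,11.7,2.8],[0,0,0.12]],
  ],
)

```text
time_s: 2.95
ee_pos: [332.2, 259.5, 208.1]
ee_rot: [180.0, -0.0, 98.1]
force: [-0.3, 0.3, -0.1]
gripper_width: 14.0
gripper_force: 0.0
```

Request:
servo_tool(
  steps=[
    [255,[-32.6,15.8,2.8],[0,0,0.12]],
    [255,[-30.5,19.6,2.8],[0,0,0.12]],
    [255,[-27.9,23.1,2.8],[0,0,0.12]],
    [255,[-25,26.2,2.8],[0,0,0.12]],
    [255,[-21.7,29,2.8],[0,0,0.12]],
    [255,[-18,31.4,2.8],[0,0,0.12]],
    [255,[-14.1,33.4,2.8],[0,0,0.12]],
    [255,[-10,34.8,2.8],[0,0,0.12]],
    [255,[-5.8,35.8,2.8],[0,0,0.12]],
    [255,[-1.5,36.2,2.8],[0,0,0.12]],
  ],
)

```text
time_s: 3.95
ee_pos: [535.7, -40.4, 179.9]
ee_rot: [180.0, -0.0, 29.3]
force: [0.5, -0.3, 0.9]
gripper_width: 0.6
gripper_force: 0.0
```

```bash
python3 - <<'E'
from h import *
s=state(); p=cams.grab_frame('wrist'); print(s['time_s'],s['ee_pos'],s['ee_rot'],s['gripper_width'])
im=p['color'].copy()
for t in np.radians(np.arange(0,360,5)):
    for r in (60.5,86):
        u=proj(p,[591+r*np.cos(t),-49+r*np.sin(t),38],s)[0]; cv2.circle(im,(int(u[0]),int(u[1])),1,(255,0,0),-1)
for X in ([591-38.2,-49-21.9,75],[542,-163.4,52]):
    u=proj(p,X,s)[0]; cv2.circle(im,(int(u[0]),int(u[1])),4,(255,0,255),1)
save('w1.png',im)
E
python3 plan.py 535 -39 70 30 10
```

```text
3.95 [535.71406983 -40.4072888  179.93547854] [ 1.79999391e+02 -2.18211442e-02  2.93087534e+01] 0.614530317756603
[255, [-0.1, -0.7, 10.9], [0.001, -0.0, -0.002]],[255, [-0.1, -0.7, 10.9], [0.001, -0.0, -0.002]],[255, [-0.1, -0.7, 10.9], [0.001, -0.0, -0.002]],[255, [-0.1, -0.7, 10.9], [0.001, -0.0, -0.002]],[255, [-0.1, -0.7, 10.9], [0.001, -0.0, -0.002]],[255, [-0.1, -0.7, 10.9], [0.001, -0.0, -0.002]],[255, [-0.1, -0.7, 10.9], [0.001, -0.0, -0.002]],[255, [-0.1, -0.7, 11.0], [0.001, -0.0, -0.002]],[255, [-0.1, -0.7, 11.0], [0.001, -0.0, -0.002]],[255, [-0.1, -0.6, 11.0], [0.001, -0.0, -0.002]],
[ 4.2 -4.1 -0.1]
```

View pics/w1.png

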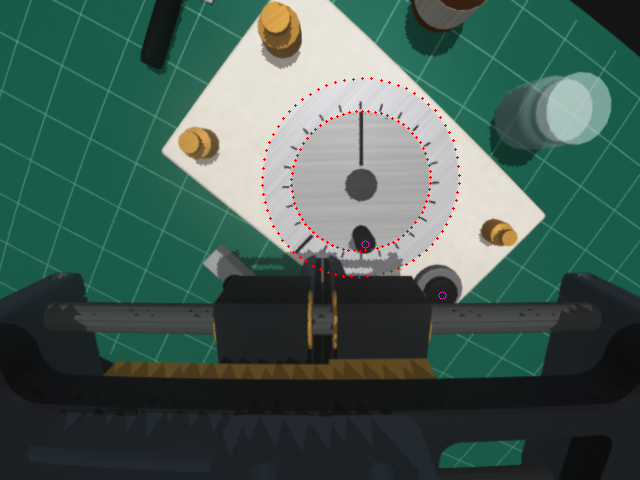

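Wrist view: the model circles sit on the dial and ring within about 1 mm. The knob (363,240) is on the tool's +y side of the tips (322,260), with clearance. I'll go down now.

Request:
servo_tool(
  steps=[
    [255,[0,-1,11],[0,0,0]],
    [255,[0,-1,11],[0,0,0]],
    [255,[0,-1,11],[0,0,0]],
    [255,[0,-1,11],[0,0,0]],
    [255,[0,-1,11],[0,0,0]],
    [255,[0,-1,11],[0,0,0]],
    [255,[0,0,11],[0,0,0]],
    [255,[0,0,11],[0,0,0]],
    [255,[0,0,11],[0,0,0]],
    [255,[0,0,11],[0,0,0]],
  ],
)

```text
time_s: 5.0
ee_pos: [532.1, -33.8, 69.0]
ee_rot: [-180.0, -0.0, 29.6]
force: [-1.0, -0.2, 0.4]
gripper_width: 0.4
gripper_force: 0.0
```

```bash
cat > rel.py <<'E'
from h import *
s=state(); A=R.from_euler('xyz',s['ee_rot'],degrees=True)
d=A.inv().apply(np.array([591,-49,s['ee_pos'][2]])-s['ee_pos']); print('t',s['time_s'],'axis in tool',d.round(1),'yaw',round(s['ee_rot'][2],1),'z',s['ee_pos'][2].round(1),'F',A.inv().apply(s['force']).round(1))
E
python3 rel.py
```

```text
t 5.0 axis in tool [43.7 42.3  0. ] yaw 29.6 z 69.0 F [-1.  -0.3 -0.4]
```

Request:
servo_tool(
  steps=[
    [255,[0,2,0],[0,0,0]],
    [255,[0,2,0],[0,0,0]],
    [255,[0,2,0],[0,0,0]],
    [255,[0,2,0],[0,0,0]],
    [255,[0,2,0],[0,0,0]],
    [255,[0,2,0],[0,0,0]],
    [255,[0,2,0],[0,0,0]],
    [255,[0,2,0],[0,0,0]],
    [255,[0,1,0],[0,0,0]],
    [255,[0,1,0],[0,0,0]],
  ],
)

```text
time_s: 6.0
ee_pos: [540.9, -49.5, 69.9]
ee_rot: [-180.0, -0.0, 29.6]
force: [-0.5, 0.0, -0.1]
gripper_width: 0.7
gripper_force: 0.0
```

```bash
python3 rel.py
```

```text
t 6.0 axis in tool [43.8 24.3 -0. ] yaw 29.6 z 69.9 F [-0.5 -0.3  0.1]
```

Request:
servo_tool(
  steps=[
    [255,[-1.2,2.34,0],[0,0,-0.0524]],
    [255,[-1.2,2.34,0],[0,0,-0.0524]],
    [255,[-1.2,2.34,0],[0,0,-0.0524]],
    [255,[-1.2,2.34,0],[0,0,-0.0524]],
    [255,[-1.2,2.34,0],[0,0,-0.0524]],
    [255,[-1.2,2.34,0],[0,0,-0.0524]],
    [255,[-1.2,2.34,0],[0,0,-0.0524]],
    [255,[-1.2,2.34,0],[0,0,-0.0524]],
    [255,[-1.2,2.34,0],[0,0,-0.0524]],
    [255,[-1.2,2.34,0],[0,0,-0.0524]],
  ],
)

```text
time_s: 7.0
ee_pos: [547.6, -73.9, 69.8]
ee_rot: [-179.9, -0.0, 59.7]
force: [-0.9, 1.8, -0.2]
gripper_width: 0.5
gripper_force: 0.9
```

```bash
python3 rel.py; python3 - <<'E'
from h import *
p=cams.grab_frame('top'); im=rectify(p,(591,-49),95,38); save('rect2.png',im)
E
```

```text
t 7.0 axis in tool [43.4 25.  -0. ] yaw 59.7 z 69.8 F [ 1.1 -1.7  0.3]
```

View pics/rect2.png

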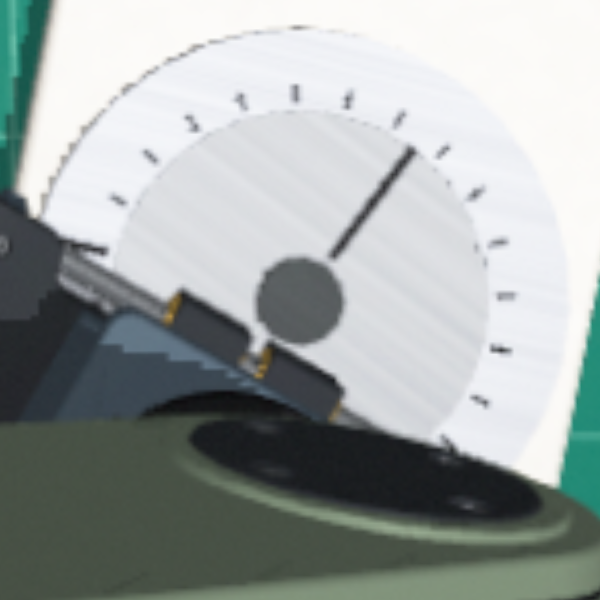

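The mark is now at (412,150), about 53°, with the finger pushing at about 1.7 N. About 113° is left.

Request:
servo_tool(
  steps=[
    [255,[-1.64,3.1,0],[0,0,-0.0698]],
    [255,[-1.64,3.1,0],[0,0,-0.0698]],
    [255,[-1.64,3.1,0],[0,0,-0.0698]],
    [255,[-1.64,3.1,0],[0,0,-0.0698]],
    [255,[-1.64,3.1,0],[0,0,-0.0698]],
    [255,[-1.64,3.1,0],[0,0,-0.0698]],
    [255,[-1.64,3.1,0],[0,0,-0.0698]],
    [255,[-1.64,3.1,0],[0,0,-0.0698]],
    [255,[-1.64,3.1,0],[0,0,-0.0698]],
    [255,[-1.64,3.1,0],[0,0,-0.0698]],
  ],
)

```text
time_s: 8.05
ee_pos: [573.2, -96.3, 69.6]
ee_rot: [-179.9, -0.1, 99.7]
force: [-2.0, 1.5, 0.6]
gripper_width: 0.4
gripper_force: 0.9
```

```bash
python3 rel.py
```

```text
t 8.05 axis in tool [43.6 25.5 -0. ] yaw 99.7 z 69.6 F [ 1.8 -1.7 -0.6]
```

Request:
servo_tool(
  steps=[
    [255,[-1.64,3.1,0],[0,0,-0.0698]],
    [255,[-1.64,3.1,0],[0,0,-0.0698]],
    [255,[-1.64,3.1,0],[0,0,-0.0698]],
    [255,[-1.64,3.1,0],[0,0,-0.0698]],
    [255,[-1.64,3.1,0],[0,0,-0.0698]],
    [255,[-1.64,3.1,0],[0,0,-0.0698]],
    [255,[-1.64,3.1,0],[0,0,-0.0698]],
    [255,[-1.64,3.1,0],[0,0,-0.0698]],
    [255,[-1.64,3.1,0],[0,0,-0.0698]],
    [255,[-1.64,3.1,0],[0,0,-0.0698]],
  ],
)

```text
time_s: 9.05
ee_pos: [607.6, -96.8, 69.5]
ee_rot: [-179.9, -0.1, 139.7]
force: [-2.4, -0.1, 0.5]
gripper_width: 0.4
gripper_force: 0.9
```

Request:
servo_tool(
  steps=[
    [255,[-1.06,1.94,0],[0,0,-0.0436]],
    [255,[-1.06,1.94,0],[0,0,-0.0436]],
    [255,[-1.06,1.94,0],[0,0,-0.0436]],
    [255,[-1.06,1.94,0],[0,0,-0.0436]],
    [255,[-1.06,1.94,0],[0,0,-0.0436]],
    [255,[-1.06,1.94,0],[0,0,-0.0436]],
    [255,[-1.06,1.94,0],[0,0,-0.0436]],
    [255,[-1.06,1.94,0],[0,0,-0.0436]],
    [255,[-1.06,1.94,0],[0,0,-0.0436]],
    [255,[0,0,0],[0,0,0]],
  ],
)

```text
time_s: 10.05
ee_pos: [625.1, -86.7, 69.6]
ee_rot: [-180.0, -0.1, 162.1]
force: [-1.9, -1.7, -0.5]
gripper_width: 0.1
gripper_force: 0.5
```

```bash
python3 rel.py; python3 - <<'E'
from h import *
s=state();p=cams.grab_frame('top'); q=cams.grab_frame('wrist')
a=rectify(p,(591,-49),80,38,n=400); b=rectify(q,(591,-49),80,38,s,n=400); save('rect3.png',np.hstack([a,b]))
E
```

```text
t 10.05 axis in tool [44.1 25.4  0. ] yaw 162.1 z 69.6 F [ 1.3 -2.2  0.5]
```

View pics/rect3.png

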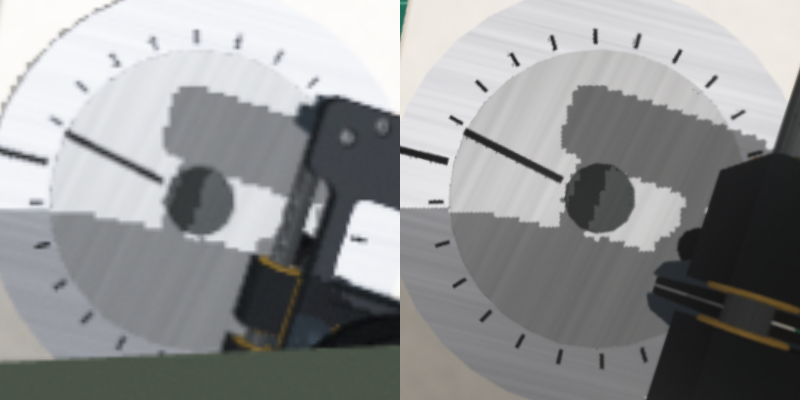

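Both rectified views agree: mark about 153.7° (464,131), long line about 166.0° (447,160), so 12.3° is left.

Request:
servo_tool(
  steps=[
    [255,[-0.57,1.0,0],[0,0,-0.0227]],
    [255,[-0.57,1.0,0],[0,0,-0.0227]],
    [255,[-0.57,1.0,0],[0,0,-0.0227]],
    [255,[-0.57,1.0,0],[0,0,-0.0227]],
    [255,[-0.57,1.0,0],[0,0,-0.0227]],
    [255,[-0.57,1.0,0],[0,0,-0.0227]],
    [255,[-0.57,1.0,0],[0,0,-0.0227]],
    [255,[-0.57,1.0,0],[0,0,-0.0227]],
    [255,[-0.57,1.0,0],[0,0,-0.0227]],
    [255,[0,0,0],[0,0,0]],
  ],
)

```text
time_s: 11.15
ee_pos: [632.8, -78.8, 70.0]
ee_rot: [180.0, 0.0, 173.8]
force: [-1.1, -0.8, -0.4]
gripper_width: 0.2
gripper_force: 0.5
```

```bash
python3 rel.py; python3 - <<'E'
from h import *
s=state();p=cams.grab_frame('top'); q=cams.grab_frame('wrist')
a=rectify(p,(591,-49),80,38,n=400); b=rectify(q,(591,-49),80,38,s,n=400); save('rect4.png',np.hstack([a,b]))
E
```

```text
t 11.15 axis in tool [44.8 25.1 -0. ] yaw 173.8 z 70.0 F [ 1.  -0.9  0.4]
```

View pics/rect4.png

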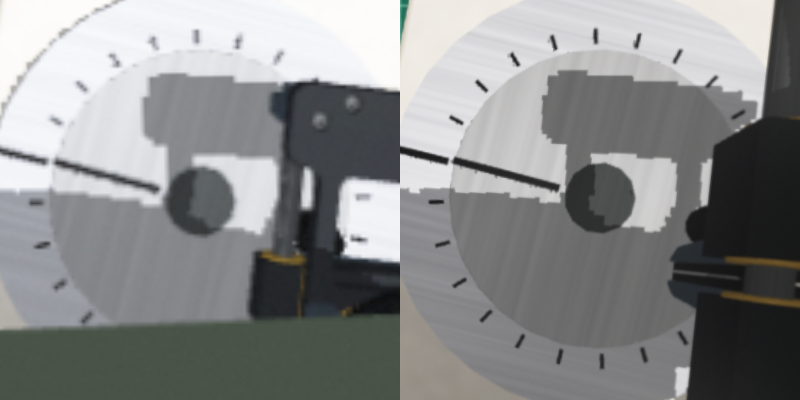

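The mark (454,160) is at 165.2° and the line at about 166°, roughly 1 mm apart and in line. I'll back off and rise.

Request:
servo_tool(
  steps=[
    [255,[0,-1,0],[0,0,0]],
    [255,[0,-3,0],[0,0,0]],
    [255,[0,-5,0],[0,0,0]],
    [255,[0,-5,0],[0,0,0]],
    [255,[0,0,-5],[0,0,0]],
    [255,[0,0,-10],[0,0,0]],
    [255,[0,0,-10],[0,0,0]],
    [255,[0,0,-15],[0,0,0]],
    [255,[0,0,-10],[0,0,0]],
    [255,[0,0,0],[0,0,0]],
  ],
)

```text
time_s: 12.25
ee_pos: [632.4, -92.9, 122.4]
ee_rot: [-180.0, 0.3, 173.8]
force: [-0.1, -0.1, 0.0]
gripper_width: 0.5
gripper_force: 0.0
```

```bash
python3 plan.py 542 -163.4 120 110 10
```

```text
[255, [8.2, -8.0, 0.2], [0.0, 0.0, 0.111]],[255, [7.3, -8.8, 0.2], [0.0, 0.0, 0.111]],[255, [6.3, -9.6, 0.2], [0.0, 0.0, 0.111]],[255, [5.2, -10.2, 0.2], [0.0, 0.0, 0.111]],[255, [4.0, -10.7, 0.2], [0.0, 0.0, 0.111]],[255, [2.8, -11.1, 0.2], [0.0, 0.0, 0.111]],[255, [1.5, -11.4, 0.2], [0.0, 0.0, 0.111]],[255, [0.3, -11.5, 0.2], [0.0, 0.0, 0.111]],[255, [-1.0, -11.4, 0.2], [0.0, 0.0, 0.111]],[255, [-2.3, -11.2, 0.2], [0.0, 0.0, 0.111]],
[-0.1 -0.1  0. ]
```

Request:
servo_tool(
  steps=[
    [255,[8.2,-8.0,0.2],[0,0,0.111]],
    [255,[7.3,-8.8,0.2],[0,0,0.111]],
    [255,[6.3,-9.6,0.2],[0,0,0.111]],
    [255,[5.2,-10.2,0.2],[0,0,0.111]],
    [255,[4,-10.7,0.2],[0,0,0.111]],
    [255,[2.8,-11.1,0.2],[0,0,0.111]],
    [255,[1.5,-11.4,0.2],[0,0,0.111]],
    [255,[0.3,-11.5,0.2],[0,0,0.111]],
    [255,[-1,-11.4,0.2],[0,0,0.111]],
    [255,[-2.3,-11.2,0.2],[0,0,0.111]],
  ],
)

```text
time_s: 13.25
ee_pos: [540.1, -163.4, 117.6]
ee_rot: [-180.0, -0.0, 110.0]
force: [-0.0, 0.3, 0.3]
gripper_width: 0.6
gripper_force: 0.0
```

```bash
python3 - <<'E'
from h import *
s=state(); q=cams.grab_frame('wrist'); p=cams.grab_frame('scene'); print(s['ee_pos'],s['ee_rot'])
for n,c in(('w',q),('s',p)):
    for k in look_for(c,'start_top')[:1]: print(n,k['confidence'],onz(c,k['at'],52,s).round(1))
b=rectify(q,(575,-100),110,38,s,n=400)
x,y=int(np.clip(137,200,440)),0
save('m.png',np.hstack([b,p['color'][200:600 if 0 else 480,60:460].copy() if 0 else cv2.resize(p['color'][240:440,40:240],(400,400))]))
E
```

```text
[ 540.05756285 -163.42385815  117.57652578] [-1.79971433e+02 -2.86775802e-02  1.09954268e+02]
w 0.75 [[ 539. -156.   52.]]
s 0.58 [[ 546.3 -168.1   52. ]]
```

View pics/m.png

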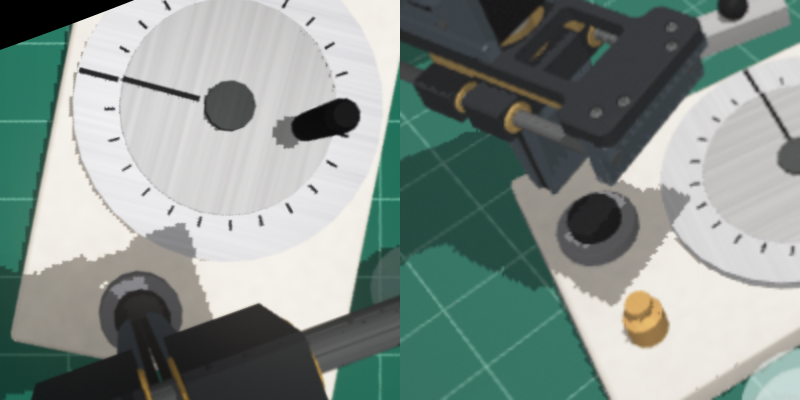

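The mark and the long line are collinear, with ends at (123,79) and (118,78). The button housing is centred at about (543,-163), under the tool. I'll press now.

Request:
servo_tool(
  steps=[
    [255,[0,2,8],[0,0,0]],
    [255,[0,0,8],[0,0,0]],
    [255,[0,0,8],[0,0,0]],
    [255,[0,0,8],[0,0,0]],
    [255,[0,0,6],[0,0,0]],
    [255,[0,0,4],[0,0,0]],
    [255,[0,0,3],[0,0,0]],
    [255,[0,0,2],[0,0,0]],
    [255,[0,0,2],[0,0,0]],
    [255,[0,0,0],[0,0,0]],
  ],
)

```text
time_s: 14.45
ee_pos: [542.4, -162.5, 69.1]
ee_rot: [-180.0, -0.0, 110.2]
force: [-2.3, 0.5, 3.7]
gripper_width: 0.2
gripper_force: 2.1
```

Request:
servo_tool(
  steps=[
    [255,[0,0,0.5],[0,0,0]],
    [255,[0,0,0.5],[0,0,0]],
    [255,[0,0,0.5],[0,0,0]],
    [255,[0,0,0.5],[0,0,0]],
    [255,[0,0,0.5],[0,0,0]],
    [255,[0,0,0],[0,0,0]],
    [255,[0,0,0],[0,0,0]],
    [255,[0,0,0],[0,0,0]],
    [255,[0,0,0],[0,0,0]],
    [255,[0,0,0],[0,0,0]],
  ],
)

```text
time_s: 15.45
ee_pos: [542.4, -162.5, 68.1]
ee_rot: [180.0, 0.0, 110.2]
force: [-5.2, 2.8, 15.0]
gripper_width: 0.3
gripper_force: 7.2
```

The force rose to 15 N with travel stopped, so the button is bottomed out. I'll lift straight up.

Request:
servo_tool(
  steps=[
    [255,[0,0,-2],[0,0,0]],
    [255,[0,0,-4],[0,0,0]],
    [255,[0,0,-8],[0,0,0]],
    [255,[0,0,-10],[0,0,0]],
    [255,[0,0,-15],[0,0,0]],
    [255,[0,0,-15],[0,0,0]],
    [255,[0,0,-15],[0,0,0]],
    [255,[0,0,-10],[0,0,0]],
    [255,[0,0,0],[0,0,0]],
    [255,[0,0,0],[0,0,0]],
  ],
)

```text
time_s: 16.45
ee_pos: [542.5, -162.6, 145.3]
ee_rot: [180.0, 0.0, 110.2]
force: [0.0, 0.8, -0.5]
gripper_width: 0.2
gripper_force: 0.0
```

```bash
python3 - <<'E'
from h import *
s=state(); q=cams.grab_frame('wrist'); print(s['force'])
save('e.png',np.hstack([rectify(q,(591,-49),80,38,s,n=400),rectify(q,(560,-130),110,38,s,n=400)]))
E
```

```text
[ 0.03064008  0.78442932 -0.53261712]
```

View pics/e.png

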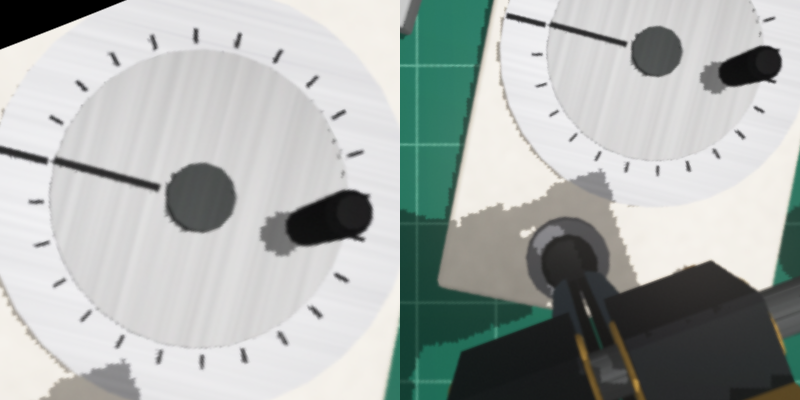

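The mark (52,160) is still in line with the long line (47,160), and the tool is clear of everything. I'll hand in.

```bash
python3 -c "
from h import *
print(ticket.job_done())"
```

```text
the job is handed in; nothing more can be done
None
```

The dial's index mark is in line with the long scale line (about 1 mm off by camera), the start button was then pressed to its stop (15 N) and released, and the job is handed in at about 16.5 s; no verdict was returned.

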